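Clamp the painted panel in the craft-table holder

TASK

Clamp the loose picture panel in the wooden holder: lift the red release bar of the blue jaw and, keeping it lifted, slide the jaw so that its sprung rubber pad pushes the panel home against the wooden end stop and presses it there firmly (about 8 N, never as much as 15 N). Then let go so that the bar drops fully into the nearest notch and the jaw keeps the panel clamped (with 2 to 10 N). Leave everything else on the table as it is.

Things in the scene. Friction and masses are not known exactly. Their poses are not given: they have to be found in the camera images.
- holder: plywood board 240 (x) x 380 (y) x 18 mm fixed flat on the table, origin at the centre of its underside. Its y axis runs along the jaw's travel: the notched steel strip and the blue jaw are on its +y half, the wooden end stop crosses the -y end, the panel lies between.
- stop_mark (a point): middle of the end stop's range, on the board's top (holder y = -135 mm). The end stop (wood, 150 mm across x, 14 mm thick, 24 mm high) was bolted down by hand and is not measured: its face towards the panel lies anywhere within 35 mm of this mark along y.
- strip (a point): middle of the notched steel strip, on the board's top (holder y = 96 mm). The strip is 164 mm long in y, 18 mm wide, 16 mm high. Its notches are 6 mm apart; it is shifted along y by up to 3 mm either way, so where the notches lie is not known.
- jaw: blue sliding jaw, 82 mm in x, 56 mm in y, top plate 38 mm above the board; origin on the board's top, under the release bar; axes as the holder. Slides along holder y only (at x = 0), from y = 5 to 160 mm; starts at 122 to 150 mm; the panel is towards -y. Friction 0.3 N plus 80 N per m/s. Locked to the notches while the bar is down, free when it is lifted.
- pad_free (a point): a point of the jaw, 110 mm ahead (-y) of its origin, 9 mm above the board: centre of the front face of the jaw's black rubber pad while the pad is free. The pad (60 mm in x, 14 mm high) rides on two sprung rods: 0.8 N per mm of squeeze, hard end after 15 mm (12 N).
- bar_grip (a point): centre of the red release bar on top of the jaw: 70 mm in holder x, 14 mm in holder y (pinch here), 14 mm high; centre 90 mm above the table when seated. Beneath it are 27 mm of space above the jaw's top plate, except a central stem (10 x 7 mm) and two posts at x = +-14 mm, 8 mm in x, 16 mm in y, 14 mm tall.
- bar (a joint): lift of the release bar, m: 0 = fully down in a notch, 0.0035 = on a tooth (rarely, at the start), above 0.0045 = clear, 0.012 = upper end. A spring pulls it down with 5 N at 0, 7.4 N at the top. Let go between notches, it slips off the round tooth into a notch, up to 6 mm back (away from the panel), so the clamping force drops by up to 5 N; if it hangs on a tooth, press it down.
- panel: loose wooden panel with red rim and painted flowers, 120 (x) x 100 (y) x 15 mm (18 at the rim), 0.1 to 0.2 kg, lying flat on the board between pad and end stop; origin at the centre of its underside, axes nearly as the holder's. To be pushed towards the holder's -y.
- marker_black: black-capped white marker, 115 mm long, 17 mm thick, lying on the holder's board along its far edge; origin at the centre of its underside. To be left alone.
- marker_red: red-capped white marker, 115 mm long, lying on the table; origin at the centre of its underside. To be left alone.
- sanding_block: cork sanding block 28 x 60 x 22 mm on the holder's board near its edge on the robot's side; origin at the centre of its underside. To be left alone.
- blue_paint: small blue paint jar, 44 mm across, 65 mm tall, standing beyond the board; origin at the centre of its underside. To be left alone.
- glue_jar: white glue jar, 72 mm across, 90 mm tall; origin at the centre of its underside. To be left alone.
- yellow_paint: small yellow paint jar, 42 mm across, 60 mm tall; origin at the centre of its underside. To be left alone.
- brush_cup: brass-coloured cup of brushes, 74 mm across, brushes up to 210 mm tall; origin at the centre of its underside. To be left alone.
Things that resemble listed ones, but are neither listed nor needed, are in the scene too. Of the things shaped like the panel, the wooden one is meant.

How it is judged:
By the outcome, as a careful person would: the job done as asked, in the order asked, and still so for the second after the job is handed in, with the robot touching nothing.
It also fails if it takes over 48 s, if anything falls off the work surface, if the arm or the gripper's body presses on something with over 40 N, if the wrist force passes 120 N, or if a joint passes its speed limit or range.

ROBOT

A 7-joint arm with a two-finger parallel gripper is mounted at the origin on the work surface. World frame = base frame: x ahead of the robot, y to its left, z up, the work surface at z = 0. Lengths are in mm, angles in rad, forces in N, time in s.
With the tool pointing down it reaches from about 400 to 900 mm from the base axis. Payload 5.6 kg.
Tool frame: the origin (TCP) lies between the finger pads; the fingertips stand r.tcp_to_tips ahead of it and the grasp point (between the pads) lies 3 mm ahead of it (r.tcp_to_tips is the distance from the TCP to the fingertips, in mm); z points along the fingers, y is the line along which they close (so a half turn about z gives the same grasp; the last joint's range is limited). The gripper opens to 92 mm and grips with 3 to 60 N. Pads are 20 mm wide; open, the fingers measure 128 mm over their backs; the gripper's body (75 mm by 189 mm) begins 69 mm behind the grasp point.
Start: joints at [-1.298, 0.468, -0.012, 1.603, 0.006, 1.071, -0.056], TCP at [201.917, 617.85, 207.092] pointing down, gripper open.
Joint ranges: [-2.53, 2.53], [-0.31, 2.02], [-1.57, 1.55], [0.28, 2.44], [-1.29, 4.43], [0.15, 1.84], [-2.92, 2.92]. Speed limits (rad/s): [2.57, 2.57, 3.14, 3.14, 3.14, 3.14, 3.14].

INTERFACE

Orientations are given as a unit quaternion [w, x, y, z].
In Python, from station import r, get_image gives the robot as it stands. The module is installed in compiled form; this text tells all that it offers.
- The arm moves only by the tool play_rows, never from a script. Its arguments are lists of equal length, an entry for each row: "translation": the shift along the tool's x, y, z in mm, a list of three; "turn": the turn about the tool's z in rad. A call has 1 to 10 rows; each row is the pose to reach, as a shift and turn from the pose commanded when the call began, along the tool's axes at that moment; what a row does not reach only later rows make up. A row lasts 1/12 s, in which the tool goes at most 41.7 mm and 7.16 degrees, less where a joint would pass 70% of its speed; a pose out of reach is approached as far as the arm can. A call with a gripper value outside its range is refused whole. "jaw" is the closure, from 0 (fully open) to 1 (shut), set as the call begins (left out, the last holds). The fingers move at their own pace and stop on an object; "grip_force" is the grip in N (left out, the last holds). Time passes only in rows, so rows that repeat a pose let the fingers close. It gives the time, the measured TCP pose, the force, the opening and the grip force at its end, in the units of the state.
- r.read_state(): the state, without advancing time (a new reading comes with each control period).
- get_image(name): name is "side" or "top"; returns a dict with "image" (420x560x3 uint8, blue, green, red), "K" (3x3 intrinsics, pixels), "dist_coeffs" ([k1, k2, p1, p2, k3] as OpenCV has them; the pictures are not rectified), "origin" and "orientation" of the camera in the world. Camera axes: x right, y down, z forward; pixel columns grow to the right and rows downward; lengths in mm; the calibration is good to about 2 mm. A picture is of the moment at which its call begins. There is no depth.
- r.close_job(): hands the job in; it is judged then, once.
The state is a dict: "clock": time; "qpos": joint angles; "joint_velocities": joint speeds; "tau": joint torques, N m; "ee_pos": TCP position; "orientation": TCP orientation; "ft_force": force on the tool from outside, world axes, zero at the start; "wrist_torque": the same for the moment, N m; "grip_width": finger opening in mm; "grip_force": force on a finger pad.
Only numpy, scipy, OpenCV 4.12 (cv2) and the standard library are available. Lean on these libraries where they do the work, as an engineer would, in place of code of your own. Each camera call takes 0.05 s, during which the arm holds its last target. There are 200 camera calls.

## Working session

There is one attempt and no reset: what is moved stays moved. The work goes in short steps, Python scripts to look and compute and a tool call to move; the robot and the scene stay as the last step left them, time stands still between calls to the robot, and variables do not carry over. Pictures are saved under pics/ and viewed, at most 10 in all, crops included, and the job is handed in when it is done.

Besides the shell and the picture viewer there is one more tool, called after ">>>" by a JSON object that holds its "method" and its "body". play_rows: Moves the arm, as the interface text tells. Its arguments: {"type":"object","properties":{"translation":{"type":"array","items":{"type":"array","items":{"type":"number"}}},"turn":{"type":"array","items":{"type":"number"}},"jaw":{"type":"number"},"grip_force":{"type":"number"}},"required":["translation","turn"]}

```bash
mkdir -p pics
python3 - <<'E'
from station import r,get_image
import cv2,numpy as np,json
for n in("top","side"):
    d=get_image(n); cv2.imwrite(f"pics/{n}0.png",d["image"])
    print(n,np.array(d["K"]).round(1).tolist(),d["dist_coeffs"],d["origin"],d["orientation"])
s=r.read_state(); print({k:np.round(v,3).tolist() for k,v in s.items()}, r.tcp_to_tips)
E
```

```text
top [[530.4, 0.0, 278.3], [0.0, 530.4, 200.9], [0.0, 0.0, 1.0]] [-0.11636566  0.          0.          0.          0.        ] [ 189.51298594    3.53808258 1367.35471974] [ 0.07053042 -0.69004798  0.7164811  -0.07425678]
side [[418.6, 0.0, 270.2], [0.0, 418.6, 207.8], [0.0, 0.0, 1.0]] [-0.1097467  0.         0.         0.         0.       ] [ -92.05615655 -777.53061291  995.25428954] [-0.36871259  0.87239876 -0.29806223  0.11887111]
{'clock': 0.1, 'qpos': [-1.298, 0.468, -0.012, 1.604, 0.006, 1.071, -0.056], 'joint_velocities': [-0.001, -0.001, -0.001, -0.001, -0.001, -0.0, 0.001], 'tau': [0.001, -52.165, -0.013, -24.436, -0.057, 0.014, 0.0], 'ee_pos': [201.768, 617.309, 206.244], 'orientation': [-0.0, 0.157, 0.988, -0.001], 'ft_force': [0.234, 0.715, 0.131], 'wrist_torque': [0.001, 0.043, 0.067], 'grip_force': 0.0, 'grip_width': 91.694} 22.0
```

View pics/top0.png

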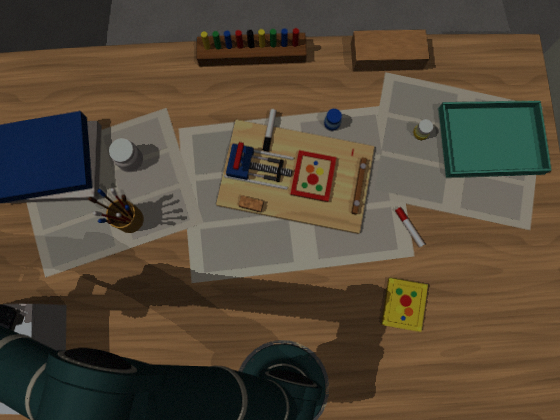

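View pics/side0.png

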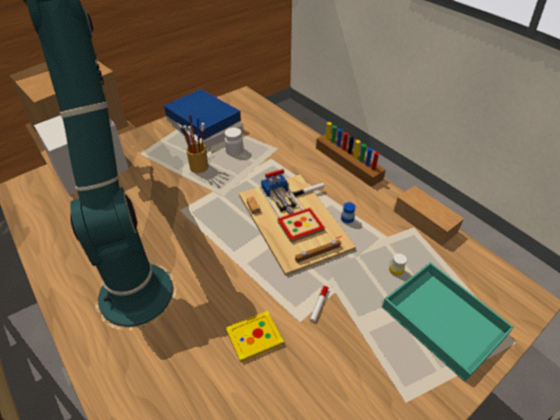

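Top view: the wooden panel with the red rim is at (313,175) on the board, the look-alike is the yellow one at (405,305) off the board, and the red panel fits. The red bar of the blue jaw is at about (238,157) and the end stop at (361,187). I'll enlarge and localise.

```bash
cat > h.py <<'E'
import cv2,numpy as np
from station import r,get_image
from scipy.spatial.transform import Rotation as R
def cam(n):
    d=get_image(n); w,x,y,z=d["orientation"]
    d["R"]=R.from_quat([x,y,z,w]).as_matrix(); d["o"]=np.array(d["origin"]); return d
def p2w(d,p,z):
    u=cv2.undistortPoints(np.array(p,float).reshape(-1,1,2),np.array(d["K"]),np.array(d["dist_coeffs"])).reshape(-1,2)
    v=np.c_[u,np.ones(len(u))]@d["R"].T
    return d["o"]+v*((np.broadcast_to(z,len(u))-d["o"][2])/v[:,2])[:,None]
def w2p(d,P):
    rv=cv2.Rodrigues(d["R"].T)[0]
    return cv2.projectPoints(np.array(P,float).reshape(-1,3),rv,-d["R"].T@d["o"],np.array(d["K"]),np.array(d["dist_coeffs"]))[0].reshape(-1,2)
E
python3 - <<'E'
from h import *
d=cam("top"); s=cam("side")
a=cv2.resize(d["image"][110:240,210:385],None,fx=4.5,fy=4.5,interpolation=cv2.INTER_CUBIC); cv2.imwrite("pics/topc.png",a)
a=cv2.resize(s["image"][160:280,230:360],None,fx=5,fy=5,interpolation=cv2.INTER_CUBIC); cv2.imwrite("pics/sidec.png",a)
c=p2w(d,[(233,121),(375,143),(361,231),(218,205)],18); print(c.round(1)); print(c.mean(0))
for n,dd,roi in(("top",d,(225,130,260,185)),("side",s,(255,160,295,190))):
    x0,y0,x1,y1=roi
    hsv=cv2.cvtColor(dd["image"][y0:y1,x0:x1],cv2.COLOR_BGR2HSV)
    m=(((hsv[...,0]<8)|(hsv[...,0]>172))&(hsv[...,1]>150)&(hsv[...,2]>60)).astype(np.uint8)
    ys,xs=np.nonzero(m); q=cv2.minAreaRect(np.c_[xs+x0,ys+y0].astype(np.float32)); print(n,q,len(xs)); print(p2w(dd,[q[0]],92).round(1)); print(p2w(dd,cv2.boxPoints(q),97).round(1).tolist())
E
```

```text
[[ 694.1  104.5   18. ]
 [ 618.4 -273.4   18. ]
 [ 382.9 -219.    18. ]
 [ 465.   147.9   18. ]]
[540.08213972 -59.98125357  18.        ]
top ((237.9241485595703, 155.32864379882812), (4.946908950805664, 26.458471298217773), 12.994616508483887) 132
[[574.9  88.3  92. ]]
[[542.0, 102.0, 97.0], [608.5, 85.8, 97.0], [605.1, 73.8, 97.0], [538.7, 90.1, 97.0]]
side ((274.5188903808594, 173.0660400390625), (3.9834558963775635, 17.994230270385742), 74.05460357666016) 67
[[572.5  85.3  92. ]]
[[542.9, 97.3, 97.0], [604.7, 81.9, 97.0], [594.9, 63.7, 97.0], [533.8, 79.2, 97.0]]
```

View pics/topc.png

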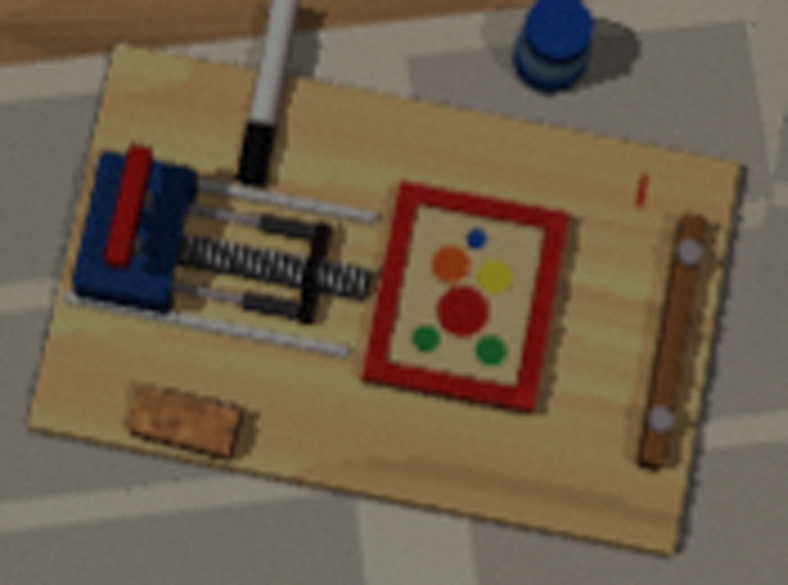

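View pics/sidec.png

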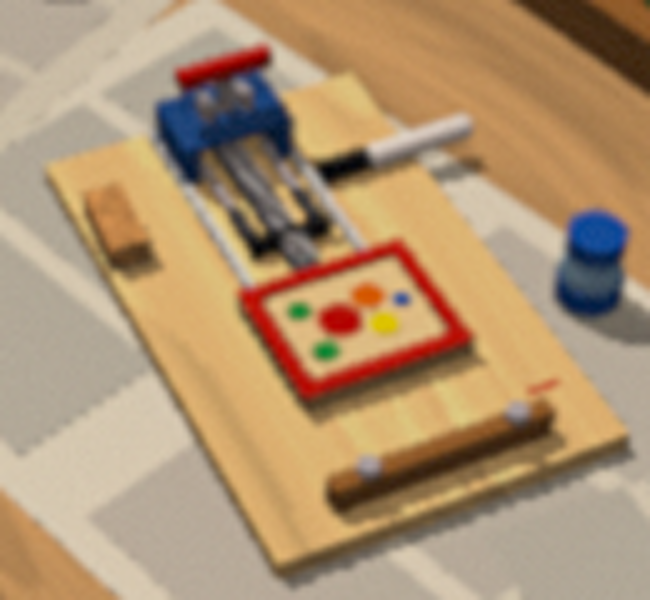

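Run:
```python
from h import *
from scipy.optimize import least_squares
d=cam("top"); s=cam("side")
T=lambda p:(np.array(p,float)+.5)/4.5-.5+[210,110]
S=lambda p:(np.array(p,float)+.5)/5-.5+[230,160]
ct=T([(118,47),(745,165),(677,553),(30,430)]); cs=S([(348,72),(630,437),(280,572),(48,168)])
C=np.array([[120,190,18],[120,-190,18],[-120,-190,18],[-120,190,18]],float)
def Wd(P,q):
    c,n=np.cos(q[2]),np.sin(q[2]); P=np.asarray(P,float)
    return np.c_[q[0]+c*P[:,0]-n*P[:,1],q[1]+n*P[:,0]+c*P[:,1],P[:,2]]
for w in((1,1),(1,0),(0,1)):
    f=least_squares(lambda q:np.r_[w[0]*(w2p(d,Wd(C,q))-ct).ravel(),w[1]*(w2p(s,Wd(C,q))-cs).ravel()],[540,-60,-.2],x_scale=[1,1,.01])
    q=f.x; print(w,q.round(4),f.fun.round(1).tolist())
    def H(P):
        c,n=np.cos(q[2]),np.sin(q[2]); v=P[:,:2]-q[:2]; return np.c_[c*v[:,0]+n*v[:,1],-n*v[:,0]+c*v[:,1]].round(1).tolist()
    print(" bar top",H(p2w(d,T([(141,146),(118,267),(130,206)]),97)),"side",H(p2w(s,S([(178,72),(268,48),(224,67)]),[97,97,90])))
    print(" stop",H(p2w(d,T([(682,215),(641,463)]),42)),"panel -y",H(p2w(d,T([(570,212),(533,410)]),36)),"+y",H(p2w(d,T([(403,183),(363,380)]),36)),"pad",H(p2w(d,T([(328,225),(314,322)]),34)))
```

```text
(1, 1) [ 5.366606e+02 -6.092410e+01 -2.327000e-01] [0.2, -0.3, 0.1, -0.2, 0.8, 1.1, 0.3, 0.4, 0.6, -0.3, 0.6, -0.8, -0.2, -1.1, -1.0, -0.8]
 bar top [[36.8, 153.2], [-34.0, 151.1], [1.5, 151.9]] side [[-31.6, 153.8], [33.9, 151.3], [2.0, 153.3]]
 stop [[73.8, -155.3], [-74.9, -155.9]] panel -y [[64.7, -91.5], [-55.3, -90.8]] +y [[63.0, 7.1], [-56.9, 7.7]] pad [[30.1, 45.1], [-28.4, 41.8]]
(1, 0) [ 5.374787e+02 -6.000930e+01 -2.325000e-01] [-0.1, -0.5, -0.2, -0.4, 0.4, 0.8, -0.0, 0.1, 0.0, -0.0, 0.0, -0.0, -0.0, -0.0, -0.0, -0.0]
 bar top [[36.2, 152.1], [-34.6, 150.0], [1.0, 150.8]] side [[-32.1, 152.7], [33.3, 150.2], [1.4, 152.2]]
 stop [[73.2, -156.4], [-75.5, -157.0]] panel -y [[64.1, -92.5], [-55.9, -91.8]] +y [[62.4, 6.0], [-57.5, 6.6]] pad [[29.5, 44.0], [-28.9, 40.8]]
(0, 1) [ 5.344999e+02 -6.338940e+01 -2.328000e-01] [0.0, 0.0, 0.0, 0.0, 0.0, 0.0, 0.0, 0.0, 0.6, 0.3, 0.7, -0.0, -0.2, -0.2, -1.1, -0.2]
 bar top [[38.3, 156.1], [-32.5, 154.0], [3.0, 154.8]] side [[-30.1, 156.7], [35.4, 154.2], [3.5, 156.2]]
 stop [[75.4, -152.4], [-73.3, -153.0]] panel -y [[66.2, -88.6], [-53.7, -87.9]] +y [[64.5, 10.0], [-55.4, 10.6]] pad [[31.6, 48.0], [-26.8, 44.7]]
```

>>> {"method": "play_rows", "body": {"translation": [[0,0,-40],[0,0,-80],[-10,-8,-105],[-42,-32,-110],[-74,-56,-110],[-106,-80,-110],[-138,-104,-110],[-170,-128,-110],[-202,-152,-110],[-234,-176,-110]], "turn": [0,0,0,0,-0.02,-0.04,-0.06,-0.08,-0.082,-0.082], "jaw": 0.3}}

```text
clock: 1.13
ee_pos: [370.5, 376.0, 317.3]
orientation: [0.0, 0.117, 0.993, 0.0]
ft_force: [0.9, 0.7, -1.0]
grip_width: 64.2
grip_force: 0.0
```

>>> {"method": "play_rows", "body": {"translation": [[-29,-26,0],[-58,-52,0],[-88,-79,0],[-118,-105,0],[-147,-131,0],[-176,-157,0],[-206,-184,0],[-235,-210,0],[-258,-230,30],[-264,-236,65]], "turn": [0,0,0,0,0,0,0,0,0,0], "jaw": 0.45}}

```text
clock: 1.97
ee_pos: [576.2, 81.6, 254.3]
orientation: [0.004, 0.12, 0.993, 0.0]
ft_force: [-0.3, 1.2, -0.2]
grip_width: 50.5
grip_force: 0.0
```

>>> {"method": "play_rows", "body": {"translation": [[0,0,35],[0,0,70],[0,0,100],[0,0,110],[0,0,110],[0,0,110]], "turn": [0,0,0,0,0,0]}}

```text
clock: 2.47
ee_pos: [572.4, 87.2, 142.9]
orientation: [0.0, 0.117, 0.993, 0.0]
ft_force: [0.0, 0.4, 1.4]
grip_width: 50.4
grip_force: 0.0
```

Run:
```python
from h import *
s=cam("side")
a=cv2.resize(s["image"][130:220,220:340],None,fx=6,fy=6,interpolation=cv2.INTER_CUBIC); cv2.imwrite("pics/side1.png",a)
```

```text
(no output)
```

View pics/side1.png

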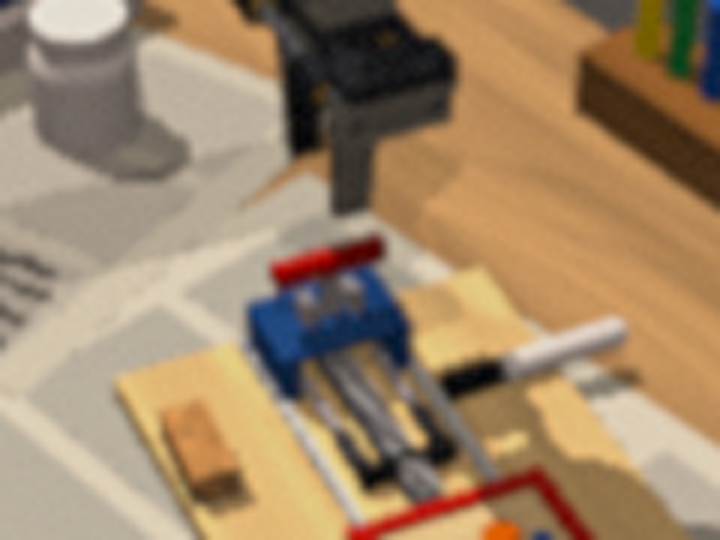

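The picture shows the fingers (tips at (300,150) and (350,210)) straddling the line of the red bar (330,260). I'll go down and pinch.

>>> {"method": "play_rows", "body": {"translation": [[0,0,20],[0,0,40],[0,0,48],[0,0,48],[0,0,48]], "turn": [0,0,0,0,0]}}

```text
clock: 2.93
ee_pos: [572.7, 87.3, 95.5]
orientation: [0.001, 0.117, 0.993, 0.0]
ft_force: [-0.3, -0.3, 0.2]
grip_width: 50.9
grip_force: 0.0
```

>>> {"method": "play_rows", "body": {"translation": [[0,0,0],[0,0,0],[0,0,0],[0,0,0],[0,0,0],[0,0,0]], "turn": [0,0,0,0,0,0], "jaw": 0.95, "grip_force": 25}}

```text
clock: 3.43
ee_pos: [571.9, 87.2, 94.3]
orientation: [0.0, 0.117, 0.993, 0.0]
ft_force: [0.3, -0.6, 0.1]
grip_width: 12.9
grip_force: 0.0
```

>>> {"method": "play_rows", "body": {"translation": [[0,0,0],[0,0,0],[0,0,0]], "turn": [0,0,0]}}

```text
clock: 3.68
ee_pos: [571.8, 87.1, 94.1]
orientation: [-0.0, 0.117, 0.993, 0.0]
ft_force: [0.3, -0.5, -0.8]
grip_width: 4.6
grip_force: 0.0
```

Run:
```python
from h import *
s=cam("side");t=cam("top")
f=lambda im,x,y:cv2.resize(im[y:y+90,x:x+65],None,fx=6,fy=6,interpolation=cv2.INTER_CUBIC)
cv2.imwrite("pics/b2.png",np.hstack([f(s["image"],245,125),f(t["image"],205,110)]))
for n,dd in(("top",t),("side",s)): print(n,w2p(dd,[[572,87,90],[572,87,72]]).round(1).tolist())
print(r.read_state()["grip_width"])
```

```text
top [[238.5, 156.6], [239.0, 158.7]]
side [[274.1, 173.3], [274.1, 177.4]]
4.432874614524335
```

View pics/b2.png

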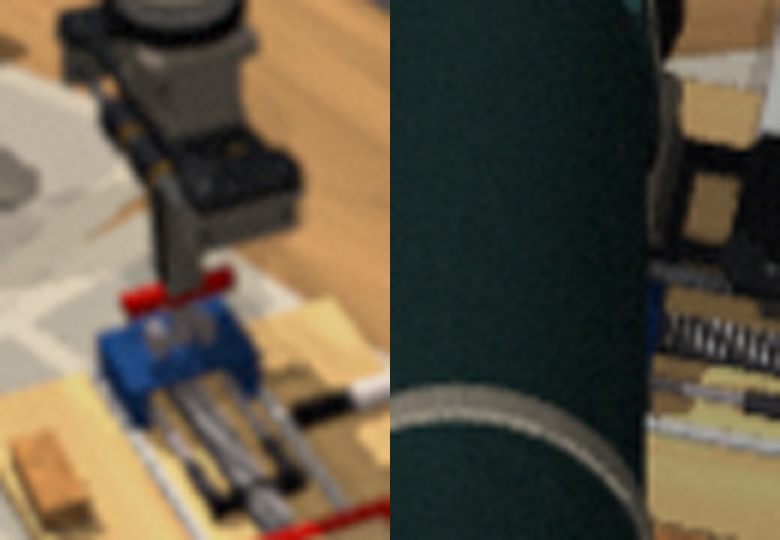

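The bar at crop (180,290) is covered by the near finger, and nothing is held. The fingertips look higher or further back than reckoned. I'll reopen them and look closer.

>>> {"method": "play_rows", "body": {"translation": [[0,0,0],[0,0,0],[0,0,0],[0,0,0],[0,0,0],[0,0,0]], "turn": [0,0,0,0,0,0], "jaw": 0.45}}

```text
clock: 4.28
ee_pos: [571.8, 87.1, 94.1]
orientation: [0.0, 0.117, 0.993, 0.0]
ft_force: [0.1, 0.6, 0.5]
grip_width: 42.4
grip_force: 0.0
```

Run:
```python
from h import *
s=cam("side")
a=cv2.resize(s["image"][145:205,235:315],None,fx=10,fy=10,interpolation=cv2.INTER_CUBIC); a=np.clip(a*1.6,0,255).astype(np.uint8)
st=r.read_state(); c=st["ee_pos"]; print(c,st["qpos"],st["grip_width"])
yh=np.array([.2306,.973,0]);xh=np.array([.973,-.2306,0])
for z in(72,):
  for sy in(-25,25):
    for sx in(-10,10):
      p=w2p(s,[[*(c[:2]+(yh*sy+xh*sx)[:2]),z]])[0]; cv2.circle(a,(int((p[0]-235+.5)*10),int((p[1]-145+.5)*10)),3,(0,255,0),-1)
cv2.imwrite("pics/s3.png",a)
```

```text
[571.79481454  87.12339601  94.11485595] [-0.44895647  0.49639547  0.30877961  1.88686212 -0.20544418  0.78892693
  1.30721171] 46.223840960958356
```

View pics/s3.png

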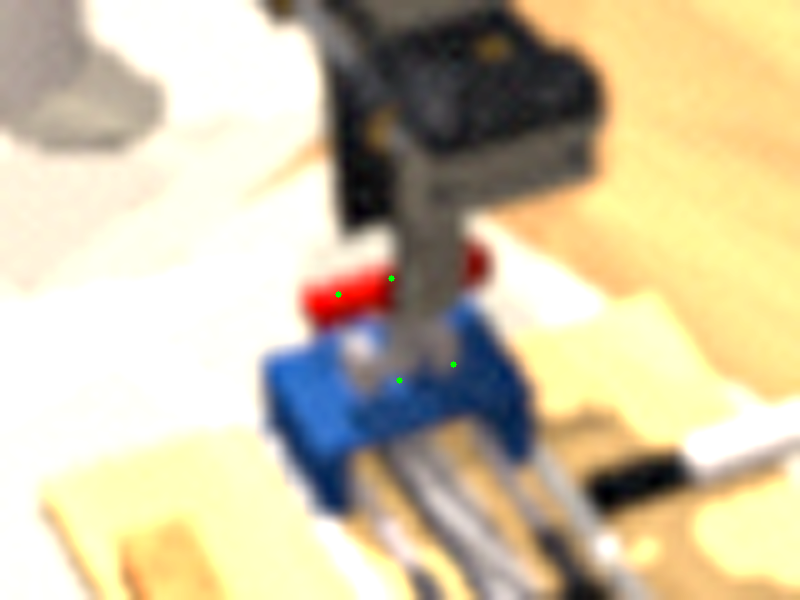

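The rear fingertip shows at (365,230), about 55 px above its predicted (365,287). So the tips are really about 24 mm higher than the readings suggest. I'll go down in a safe 12 mm step first and close.

>>> {"method": "play_rows", "body": {"translation": [[0,0,3],[0,0,6],[0,0,9],[0,0,12],[0,0,12],[0,0,12]], "turn": [0,0,0,0,0,0]}}

```text
clock: 4.83
ee_pos: [571.6, 87.0, 81.7]
orientation: [-0.0, 0.117, 0.993, -0.0]
ft_force: [-0.4, -0.5, 0.1]
grip_width: 50.2
grip_force: 0.0
```

>>> {"method": "play_rows", "body": {"translation": [[0,0,0],[0,0,0],[0,0,0],[0,0,0],[0,0,0],[0,0,0],[0,0,0],[0,0,0]], "turn": [0,0,0,0,0,0,0,0], "jaw": 0.95, "grip_force": 5}}

```text
clock: 5.5
ee_pos: [572.0, 87.9, 82.3]
orientation: [0.0, 0.116, 0.993, 0.0]
ft_force: [0.7, 3.2, -0.5]
grip_width: 13.8
grip_force: 5.0
```

>>> {"method": "play_rows", "body": {"translation": [[0,0,0],[0,0,0],[0,0,0],[0,1,2],[0,1,6],[0,1,10],[0,1,12],[0,1,12],[0,1,12]], "turn": [0,0,0,0,0,0,0,0,0], "jaw": 0.5}}

```text
clock: 6.25
ee_pos: [571.8, 88.0, 69.8]
orientation: [-0.0, 0.117, 0.993, -0.0]
ft_force: [-0.3, 0.6, 0.5]
grip_width: 46.2
grip_force: 0.0
```

>>> {"method": "play_rows", "body": {"translation": [[0,0,0],[0,0,0],[0,0,0],[0,0,0],[0,0,0],[0,0,0],[0,0,0],[0,0,0]], "turn": [0,0,0,0,0,0,0,0], "jaw": 0.95, "grip_force": 25}}

```text
clock: 6.92
ee_pos: [572.1, 88.2, 70.2]
orientation: [0.0, 0.117, 0.993, 0.0]
ft_force: [-0.1, 0.1, 0.9]
grip_width: 14.0
grip_force: 25.0
```

Centred pinch at full grip. Now I'll lift the bar.

>>> {"method": "play_rows", "body": {"translation": [[0,0,-2],[0,0,-4],[0,0,-6],[0,0,-8],[0,0,-8],[0,0,-8]], "turn": [0,0,0,0,0,0]}}

```text
clock: 7.42
ee_pos: [572.0, 87.7, 77.9]
orientation: [0.0, 0.117, 0.993, -0.0]
ft_force: [2.6, -0.7, -8.1]
grip_width: 13.8
grip_force: 25.0
```

>>> {"method": "play_rows", "body": {"translation": [[0,-2,0],[0,-6,0],[0,-11,0],[0,-16,0],[0,-21,0],[0,-26,0],[0,-31,0],[0,-36,0],[0,-40,0],[0,-40,0]], "turn": [0,0,0,0,0,0,0,0,0,0]}}

```text
clock: 8.25
ee_pos: [562.6, 49.0, 78.2]
orientation: [0.0, 0.117, 0.993, 0.0]
ft_force: [2.7, 0.9, -7.2]
grip_width: 13.6
grip_force: 25.0
```

>>> {"method": "play_rows", "body": {"translation": [[0,-2,0],[0,-6,0],[0,-11,0],[0,-16,0],[0,-21,0],[0,-26,0],[0,-31,0],[0,-36,0],[0,-40,0],[0,-40,0]], "turn": [0,0,0,0,0,0,0,0,0,0]}}

```text
clock: 9.08
ee_pos: [553.2, 9.9, 78.1]
orientation: [-0.0, 0.117, 0.993, 0.0]
ft_force: [2.1, 0.3, -7.4]
grip_width: 14.0
grip_force: 25.0
```

>>> {"method": "play_rows", "body": {"translation": [[0,-3,0],[0,-6,0],[0,-9,0],[0,-12,0],[0,-12,0],[0,-12,0]], "turn": [0,0,0,0,0,0]}}

```text
clock: 9.58
ee_pos: [550.2, -2.5, 78.0]
orientation: [-0.0, 0.117, 0.993, -0.001]
ft_force: [1.9, -0.4, -8.0]
grip_width: 13.8
grip_force: 25.0
```

>>> {"method": "play_rows", "body": {"translation": [[0,-2,0],[0,-4,0],[0,-6,0],[0,-6,0],[0,-6,0]], "turn": [0,0,0,0,0]}}

```text
clock: 10.0
ee_pos: [548.9, -7.9, 78.0]
orientation: [-0.0, 0.117, 0.993, -0.0]
ft_force: [0.2, 0.8, -7.1]
grip_width: 13.6
grip_force: 25.0
```

>>> {"method": "play_rows", "body": {"translation": [[0,-2,0],[0,-4,0],[0,-5,0],[0,-5,0],[0,-5,0]], "turn": [0,0,0,0,0]}}

```text
clock: 10.42
ee_pos: [548.0, -11.8, 78.0]
orientation: [-0.0, 0.117, 0.993, 0.0]
ft_force: [1.4, 3.2, -8.7]
grip_width: 13.9
grip_force: 25.0
```

Run:
```python
from h import *
t=cam("top");s=cam("side")
a=cv2.resize(t["image"][120:240,270:385],None,fx=4.5,fy=4.5,interpolation=cv2.INTER_CUBIC)
b=cv2.resize(s["image"][160:280,275:330],None,fx=4.5,fy=4.5,interpolation=cv2.INTER_CUBIC)
cv2.imwrite("pics/t4.png",np.hstack([a,b]))
```

```text
(no output)
```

View pics/t4.png

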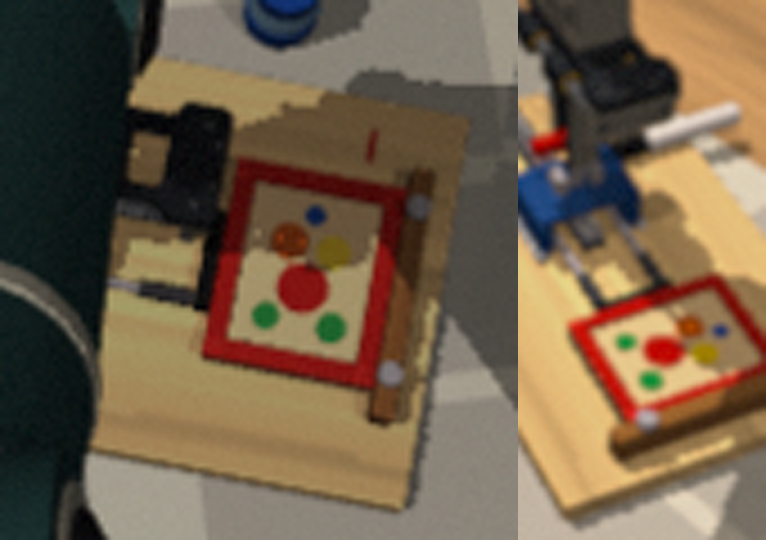

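The panel's edge (390,270) now lies against the wooden stop (405,300), and force is building. I'll press on in small steps.

>>> {"method": "play_rows", "body": {"translation": [[0,-1,0],[0,-2,0],[0,-3,0],[0,-4,0],[0,-4,0],[0,-4,0]], "turn": [0,0,0,0,0,0]}}

```text
clock: 11.02
ee_pos: [547.3, -15.0, 78.1]
orientation: [-0.0, 0.116, 0.993, 0.001]
ft_force: [0.7, 6.2, -9.0]
grip_width: 13.7
grip_force: 25.0
```

>>> {"method": "play_rows", "body": {"translation": [[0,0,0]], "turn": [0]}}

```text
clock: 11.1
ee_pos: [547.3, -14.9, 78.1]
orientation: [-0.0, 0.116, 0.993, 0.001]
ft_force: [2.3, 6.0, -7.8]
grip_width: 13.9
grip_force: 25.0
```

>>> {"method": "play_rows", "body": {"translation": [[0,0,0]], "turn": [0]}}

```text
clock: 11.18
ee_pos: [547.3, -15.0, 78.1]
orientation: [-0.0, 0.116, 0.993, 0.001]
ft_force: [1.9, 5.4, -7.7]
grip_width: 13.9
grip_force: 25.0
```

>>> {"method": "play_rows", "body": {"translation": [[0,-1,0],[0,-2,0],[0,-3,0],[0,-4,0],[0,-4,0],[0,-4,0]], "turn": [0,0,0,0,0,0]}}

```text
clock: 11.68
ee_pos: [546.6, -17.7, 78.2]
orientation: [0.0, 0.116, 0.993, 0.001]
ft_force: [1.8, 8.6, -7.5]
grip_width: 13.5
grip_force: 25.0
```

>>> {"method": "play_rows", "body": {"translation": [[0,0,0]], "turn": [0]}}

```text
clock: 11.77
ee_pos: [546.6, -17.7, 78.2]
orientation: [0.0, 0.116, 0.993, 0.001]
ft_force: [2.3, 8.5, -6.7]
grip_width: 14.0
grip_force: 25.0
```

>>> {"method": "play_rows", "body": {"translation": [[0,0,0]], "turn": [0]}}

```text
clock: 11.85
ee_pos: [546.6, -17.7, 78.2]
orientation: [0.0, 0.116, 0.993, 0.001]
ft_force: [3.0, 7.2, -8.5]
grip_width: 13.8
grip_force: 25.0
```

>>> {"method": "play_rows", "body": {"translation": [[0,0,0]], "turn": [0]}}

```text
clock: 11.93
ee_pos: [546.6, -17.8, 78.2]
orientation: [0.0, 0.116, 0.993, 0.001]
ft_force: [1.6, 8.8, -7.5]
grip_width: 14.1
grip_force: 25.0
```

>>> {"method": "play_rows", "body": {"translation": [[0,0,1],[0,0,2],[0,0,3],[0,0,4],[0,0,5],[0,0,5]], "turn": [0,0,0,0,0,0]}}

```text
clock: 12.43
ee_pos: [546.6, -17.8, 73.2]
orientation: [0.0, 0.116, 0.993, 0.001]
ft_force: [1.0, 8.1, -7.1]
grip_width: 13.9
grip_force: 25.0
```

>>> {"method": "play_rows", "body": {"translation": [[0,0,0],[0,0,0],[0,0,0],[0,0,0],[0,0,0],[0,0,0]], "turn": [0,0,0,0,0,0], "jaw": 0.5}}

```text
clock: 12.93
ee_pos: [546.5, -20.8, 73.5]
orientation: [0.0, 0.117, 0.993, -0.0]
ft_force: [0.5, -0.7, -0.1]
grip_width: 45.7
grip_force: 0.0
```

>>> {"method": "play_rows", "body": {"translation": [[0,0,-20],[0,2,-50],[0,6,-60],[0,6,-60],[0,6,-60]], "turn": [0,0,0,0,0]}}

```text
clock: 13.35
ee_pos: [547.9, -13.8, 133.2]
orientation: [0.001, 0.116, 0.993, 0.0]
ft_force: [-0.4, 0.3, -0.6]
grip_width: 45.7
grip_force: 0.0
```

Run:
```python
from h import *
s=cam("side")
a=cv2.resize(s["image"][160:250,255:355],None,fx=6.5,fy=6.5,interpolation=cv2.INTER_CUBIC); cv2.imwrite("pics/s5.png",a)
hsv=cv2.cvtColor(s["image"][165:205,265:305],cv2.COLOR_BGR2HSV)
m=((hsv[...,0]<8)|(hsv[...,0]>172))&(hsv[...,1]>150)&(hsv[...,2]>60)
ys,xs=np.nonzero(m);q=cv2.minAreaRect(np.c_[xs+265,ys+165].astype(np.float32));print(q,p2w(s,[q[0]],92),len(xs))
```

```text
((287.4245300292969, 192.73585510253906), (4.120816230773926, 19.917278289794922), 74.05460357666016) [[544.61496461 -17.89588258  92.        ]] 77
```

View pics/s5.png

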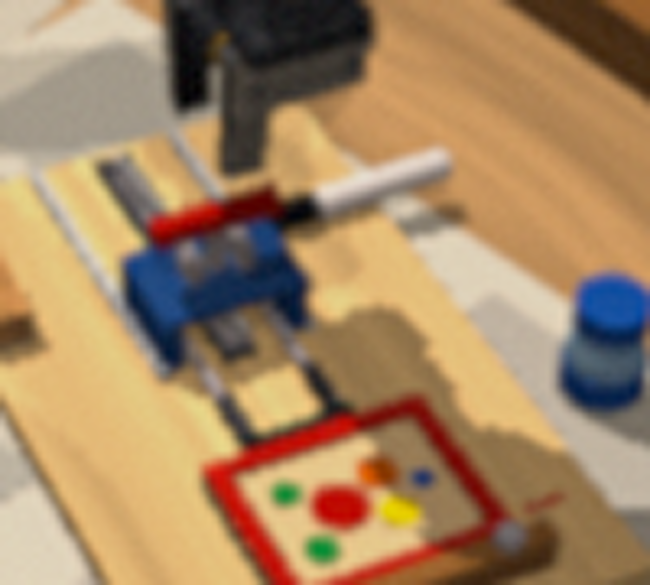

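The picture shows the jaw at (215,290), the panel clamped against the stop, and the bar (215,215) low on its posts. The jaw slipped back about 2 mm. I'll close the fingers and press gently on the bar to make sure that it is seated.

>>> {"method": "play_rows", "body": {"translation": [[0,-1,0],[0,-1,0],[0,-1,0],[0,-1,0],[0,-1,0],[0,-1,0],[0,-1,12],[0,-1,24],[0,-1,34],[0,-1,34]], "turn": [0,0,0,0,0,0,0,0,0,0], "jaw": 0.97}}

```text
clock: 14.23
ee_pos: [545.4, -15.0, 96.1]
orientation: [-0.002, 0.117, 0.993, -0.001]
ft_force: [0.1, 0.3, 0.5]
grip_width: 2.7
grip_force: 0.0
```

>>> {"method": "play_rows", "body": {"translation": [[0,0,1],[0,0,2],[0,0,3],[0,0,3]], "turn": [0,0,0,0]}}

```text
clock: 14.57
ee_pos: [547.7, -15.0, 96.3]
orientation: [0.0, 0.117, 0.993, 0.0]
ft_force: [0.3, -0.3, -0.7]
grip_width: 2.6
grip_force: 0.0
```

>>> {"method": "play_rows", "body": {"translation": [[0,0,1],[0,0,2],[0,0,2]], "turn": [0,0,0]}}

```text
clock: 14.82
ee_pos: [547.5, -15.0, 94.1]
orientation: [0.0, 0.117, 0.993, 0.0]
ft_force: [-0.0, 0.4, -0.3]
grip_width: 3.0
grip_force: 0.0
```

>>> {"method": "play_rows", "body": {"translation": [[0,0,0.7],[0,0,1.5],[0,0,1.5]], "turn": [0,0,0]}}

```text
clock: 15.07
ee_pos: [547.4, -15.0, 92.5]
orientation: [-0.0, 0.117, 0.993, -0.0]
ft_force: [0.5, 0.1, -0.3]
grip_width: 2.8
grip_force: 0.0
```

>>> {"method": "play_rows", "body": {"translation": [[0,0,0.7],[0,0,1.5],[0,0,1.5]], "turn": [0,0,0]}}

```text
clock: 15.32
ee_pos: [547.4, -15.0, 90.9]
orientation: [-0.0, 0.117, 0.993, -0.0]
ft_force: [1.2, 1.1, -0.7]
grip_width: 3.2
grip_force: 0.0
```

>>> {"method": "play_rows", "body": {"translation": [[0,0,1],[0,0,1]], "turn": [0,0]}}

```text
clock: 15.48
ee_pos: [547.5, -15.0, 90.0]
orientation: [0.0, 0.117, 0.993, -0.0]
ft_force: [0.5, -0.1, 0.3]
grip_width: 3.0
grip_force: 0.0
```

>>> {"method": "play_rows", "body": {"translation": [[0,0,1],[0,0,1]], "turn": [0,0]}}

```text
clock: 15.65
ee_pos: [547.6, -14.9, 89.8]
orientation: [0.0, 0.117, 0.993, 0.0]
ft_force: [-2.2, 0.4, 6.9]
grip_width: 2.8
grip_force: 3.4
```

>>> {"method": "play_rows", "body": {"translation": [[0,0,1],[0,0,1]], "turn": [0,0]}}

```text
clock: 15.82
ee_pos: [547.7, -14.9, 89.8]
orientation: [0.0, 0.117, 0.993, 0.001]
ft_force: [-5.1, 0.7, 14.9]
grip_width: 3.4
grip_force: 7.2
```

>>> {"method": "play_rows", "body": {"translation": [[0,0,0.8],[0,0,0.8]], "turn": [0,0]}}

```text
clock: 15.98
ee_pos: [547.8, -14.9, 89.7]
orientation: [0.0, 0.117, 0.993, 0.001]
ft_force: [-7.9, 0.8, 19.9]
grip_width: 2.8
grip_force: 10.2
```

>>> {"method": "play_rows", "body": {"translation": [[0,0,-5],[0,0,-25],[0,0,-60],[0,0,-100],[0,0,-130],[0,0,-130],[0,0,-130]], "turn": [0,0,0,0,0,0,0]}}

```text
clock: 16.57
ee_pos: [548.6, -15.0, 219.1]
orientation: [0.002, 0.117, 0.993, 0.001]
ft_force: [0.4, -0.4, -0.7]
grip_width: 2.8
grip_force: 0.0
```

Run:
```python
from h import *
s=cam("side")
cv2.imwrite("pics/s6.png",cv2.resize(s["image"][150:290,230:400],None,fx=4,fy=4,interpolation=cv2.INTER_CUBIC))
hsv=cv2.cvtColor(s["image"][165:205,265:305],cv2.COLOR_BGR2HSV)
m=((hsv[...,0]<8)|(hsv[...,0]>172))&(hsv[...,1]>150)&(hsv[...,2]>60)
ys,xs=np.nonzero(m);q=cv2.minAreaRect(np.c_[xs+265,ys+165].astype(np.float32));print(q,p2w(s,[q[0]],92),len(xs))
```

```text
((287.72479248046875, 192.5825653076172), (4.214435577392578, 20.593265533447266), 73.3007583618164) [[545.82968009 -17.92499476  92.        ]] 82
```

View pics/s6.png

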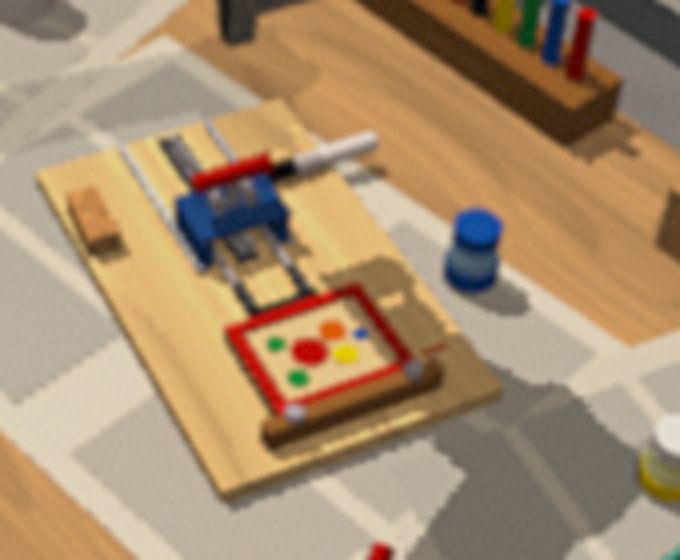

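The picture shows the panel flush against the stop (340,400), the jaw holding it at (235,215), the bar down at (232,172) and the arm clear. Nothing else has moved. I'll hand in.

```bash
python3 -c "
from station import r
print(r.close_job())"
```

```text
the job is handed in; nothing more can be done
None
```

The panel is clamped against the end stop and the job is handed in: I pressed it home with about 8 N and let go, and the jaw settled back about 2 mm, leaving an estimated 6–7 N. The bar did not sink under a 20 N press, so I take it as fully seated, and nothing else visibly moved.

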